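Wind a worm-drive rotary stage on to its stop pin

TASK

Put the brass stop pin upright and fully home in the stop hole of the rotary stage. Then wind the stage's hand crank clockwise, several turns, to bring the table round until the sprung red buffer on its arm bears on the pin firmly but gently (about 25 N on the pin, felt as a slight rise in the crank's drag); let go and leave it bearing. Turn the table only by its crank, and leave the other things on the bench alone.

Things in the scene. Friction and masses are not known exactly. Their poses are not given: they have to be found in the camera images.
- stage: Fixed rotary stage on a grey base plate 230 x 300 x 40 mm. Origin: centre of its underside, on the bench; z up. The table's vertical axis is at (0, +75) mm, the crank's at (0, -85) mm in its frame; nothing on it is higher than 133 mm above the bench.
- stop_hole (a point): Centre of the mouth of the blind stop hole in the base plate, 40 mm above the bench, 90 mm from the table axis along the stage's +x; axes as the stage's. The hole is 15.5 mm wide, with a 2 mm chamfer, 35 mm deep.
- turntable: Disc 120 mm across on a vertical axis, top 70 mm above the bench; blue part on it up to 102 mm. Origin on the axis, 52 mm up; x axis points along a dark arm, 16 mm wide, reaching 102 mm out, 52-70 mm above the bench. Starts 57 to 73 degrees counterclockwise (from above) of the stop hole and turns clockwise, by the crank only: worm, self-locking to about 25 N on the pin, creeps back a little above.
- crank: Steel handwheel 84 mm across, top 92 mm above the bench; origin on its vertical axis, 82 mm up; x axis points to the handle. Turn it clockwise from above: 20 rad turn the table 1 rad clockwise (2 to 4 turns in all).
- handle_grip (a point): Grip point on the crank's upright black handle, 18 mm thick, 40 mm high, 30 mm off the crank axis, free to spin, so fingers can carry it round unturned. It is 15 mm below the top, 118 mm above the bench; axes as the crank's. Steady drag 2 to 4 N; once the buffer bears, each N on the pin adds 0.15 N: a rise of 2.5 to 5 N is right (17-33 N on the pin); over 45 N damages it.
- holder: Fixed blue block 90 x 90 x 40 mm with a hole like the stop hole, in which the pin stands at the start. Origin: centre of its underside.
- pin: Loose brass stop pin, 14 mm in diameter, 90 mm long, about 0.1 kg, with a chamfered foot. Origin: centre of its foot; z up along the pin. In either hole its foot is 5 mm and its top 95 mm above the bench.
- casting: Bystander: loose blue printed part, 90 mm across, 36 mm high. Origin: centre of its underside.
- calliper: Bystander: loose calliper lying flat, 210 x 70 mm, 14 mm high. Origin: middle of its beam, underside.
- screwdriver: Bystander: loose screwdriver with a red handle, 200 mm long, 26 mm high. Origin: its middle, underside.
- buffer_seat (a point): Point on the arm's clockwise face, 90 mm from the table axis, 61 mm above the bench, axes as the turntable's; the sprung red buffer, 15 mm across, that meets the pin stands out from here along -y. How far is not measured: its screw has been set anywhere from 6 to 20 mm. It yields 1 mm for 20 N and has 6 mm of travel.

How it is judged:
On the way, in this order (a step that is already met when the one before it is completed fails the run):
1. the stop pin stands fully home in the stop hole, let go (horizontal distance between pin and stop_hole below 0.005 m and z of pin in the frame of stop_hole below -0.03 m and angle between pin's own z axis and vertical below 0.15 rad and contact force between the fingers and pin below 0.1 N), for 0.2 s.
2. the table's buffer bears on the pin with at least 10 N (contact force between turntable and pin above 10 N), for 0.2 s.
At the end, for the whole second after the job is handed in: The pin stands in the stop hole (foot within 5 mm of the hole's axis and at least 30 mm deep, tilted less than 0.15 rad), the table is at rest and its buffer bears on the pin with 10 to 45 N (horizontal distance between pin and stop_hole below 0.005 m and z of pin in the frame of stop_hole below -0.03 m and angle between pin's own z axis and vertical below 0.15 rad and contact force between turntable and pin between 10 and 45 N and angular speed of turntable below 0.02 rad/s); the robot touches nothing.
It fails at once if the table bears on the pin with more than 45 N (contact force between turntable and pin above 45 N).
It fails at once if the robot pushes the table itself with more than 4 N (contact force between any of the arm, the fingers and turntable above 4 N).
It fails at once if the blue printed part on the bench is disturbed by more than 20 mm (distance of casting from where it was at the start of the episode above 0.02 m).
It fails at once if the calliper is disturbed by more than 20 mm (distance of calliper from where it was at the start of the episode above 0.02 m).
It fails at once if the screwdriver is disturbed by more than 20 mm (distance of screwdriver from where it was at the start of the episode above 0.02 m).
It also fails if it takes over 72 s, if anything falls off the work surface, if the arm or the gripper's body presses on something with over 40 N, if the wrist force passes 120 N, or if a joint passes its speed limit or range.

ROBOT

A 6-joint arm with a two-finger parallel gripper is mounted at the origin on the work surface. World frame = base frame: x ahead of the robot, y to its left, z up, the work surface at z = 0. Lengths are in m, angles in rad, forces in N, time in s.
With the tool pointing down it reaches from about 0.375 to 0.9 m from the base axis. Payload 3.1 kg.
Tool frame: the origin (TCP) lies on the centre line of the jaws, within the pads' length; the fingertips stand 19 mm ahead of it and the grasp point (between the pads) is the TCP; z points along the fingers, y is the line along which they close (so a half turn about z gives the same grasp; the last joint's range is limited). The gripper opens to 87 mm and grips with 3 to 60 N. Pads are 19 mm wide; open, the fingers measure 117 mm over their backs; the gripper's body (75 mm by 190 mm) begins 51 mm behind the grasp point.
Start: joints at [-1.373, 0.527, 1.433, -0, 1.181, -0.178], TCP at [0.229, -0.581, 0.242] pointing down, gripper open.
Joint ranges: [-3.08, 3.08], [-0.75, 2.2], [0.22, 2.44], [-1.43, 4.57], [0, 2.65], [-2.85, 2.85]. Speed limits (rad/s): [2.79, 2.79, 3.14, 3.14, 3.14, 3.14].

INTERFACE

Orientations are given as a rotation vector (axis times angle).
In Python, from bench import get_obs, grab_frame, job_done, trace gives the robot as it stands.
- The arm moves only by the shell command python3 -m handwheel 'ROWS' [FORCE]. ROWS is JSON, a list of rows, each an object with "claw": the closure in counts, from 0 (fully open) to 255 (shut); "delta_pos": the shift along the tool's x, y, z in m, a list of three; "twist": the turn about the tool's z in degrees. A call has 1 to 8 rows; each row shifts and turns the commanded pose from where the row before left it, along the tool's axes as they then stand; what a row does not reach is not made up. A row lasts 1/10 s, in which the tool goes at most 50 mm and 8.59 degrees, less where a joint would pass 70% of its speed; a pose out of reach is approached as far as the arm can. A call is refused whole if a number of a shift passes 0.05 or a number of a turn 8.59, either way. A call with a gripper value outside its range is refused whole. The fingers move at their own pace and stop on an object; FORCE is the grip in N (left out, the last holds). Time passes only in rows, so rows that do not move let the fingers close. It gives the time, the measured TCP pose, the force, the opening and the grip force at its end, in the units of the state.
- get_obs(): the state, without advancing time (a new reading comes with each control period).
- grab_frame(name): name is "scene" or "top" or "wrist"; returns a dict with "frame" (384x512x3 uint8, red, green, blue), "z_map" (384x512 float32, m along the optical axis (not along the pixel's ray), 0 where there is no reading), "fx", "fy", "cx", "cy" (pixels), "origin" and "attitude" of the camera in the world. Camera axes: x right, y down, z forward; pixel columns grow to the right and rows downward; lengths in m; the calibration is good to about 2 mm. A picture is of the moment at which its call begins.
- job_done(): hands the job in; it is judged then, once.
Trained networks look in a picture, given as the dict that the camera call returned (one of the last four; its "shot" number tells which), for a name from the list of things; names that differ only in an ending like _2 or _b are one class to them, and where a whole thing is asked for, a point or a joint stands for the part that bears it (a point fixed in the world has none). Each returns a list of dicts, best first, with "conf" (0 to 1); they miss things now and then, are a little off and sometimes report something else, mostly with a low value. They report only what shows in the picture. A call takes as long as a camera call.
- trace(picture, label): "mask" (384x512 bool, what is visible of it) and "box" ([left, top, right, bottom] in pixels, round what is visible of it).
The state is a dict: "clock": time; "q": joint angles; "joint_vel": joint speeds; "effort": joint torques, N m; "ee_pos": TCP position; "orientation": TCP orientation; "ft_force": force on the tool from outside, world axes, zero at the start; "wrist_torque": the same for the moment, N m; "opening": finger opening in m; "finger_force": force on a finger pad.
Only numpy, scipy, OpenCV 4.12 (cv2) and the standard library are available. Lean on these libraries where they do the work, as an engineer would, in place of code of your own. Each camera call takes 0.05 s, during which the arm holds its last target. There are 200 camera calls.

## Working session

There is one attempt and no reset: what is moved stays moved. The work goes in short steps, Python scripts to look and compute and a shell command to move; the robot and the scene stay as the last step left them, time stands still between calls to the robot, and variables do not carry over. Pictures are saved under pics/ and viewed, at most 10 in all, crops included, and the job is handed in when it is done.

```bash
mkdir -p pics; ls; cat > h.py <<'E'
import numpy as np, cv2
from bench import get_obs, grab_frame, job_done, trace
from scipy.spatial.transform import Rotation as R
def Rm(a):
    a=np.array(a,float)
    return a if a.shape==(3,3) else (R.from_rotvec(a).as_matrix() if a.size==3 else R.from_quat(a).as_matrix())
def cloud(p):
    z=p["z_map"]; v,u=np.mgrid[:z.shape[0],:z.shape[1]]
    c=np.stack([(u-p["cx"])/p["fx"]*z,(v-p["cy"])/p["fy"]*z,z],-1)
    w=c@Rm(p["attitude"]).T+np.array(p["origin"]); w[z==0]=np.nan
    return w
def save(p,n): cv2.imwrite(f"pics/{n}.png",p["frame"][:,:,::-1])
E
python3 - <<'E'
from h import *
o=get_obs(); print({k:np.round(v,3) for k,v in o.items()})
ims=[]
for n in("scene","top"):
    p=grab_frame(n); ims.append(p["frame"]); w=cloud(p)
    print(n,np.round(p["origin"],3),p["attitude"],p["fx"])
    for l in("stage","turntable","crank","handle_grip","holder","pin","casting","calliper","screwdriver","stop_hole","buffer_seat"):
        for d in trace(p,l)[:2]:
            q=w[d["mask"]]; q=q[~np.isnan(q[:,0])]
            if len(q): print(n,l,round(d["conf"],2),d["box"],np.round(np.median(q,0),3),"z98",np.round(np.percentile(q[:,2],98),3),np.round(q.min(0),3),np.round(q.max(0),3))
cv2.imwrite("pics/a0.png",ims[0][:,:,::-1]);cv2.imwrite("pics/a1.png",ims[1][:,:,::-1])
E
```

```text
pics
{'clock': np.float64(0.0), 'q': array([-1.373,  0.528,  1.434, -0.   ,  1.181, -0.178]), 'joint_vel': array([ 0.,  0., -0.,  0., -0.,  0.]), 'effort': array([-1.0000e-03, -4.4005e+01, -1.7659e+01,  6.3000e-02,  5.8000e-02,
       -0.0000e+00]), 'ee_pos': array([ 0.229, -0.581,  0.241]), 'orientation': array([-3.084, -0.586,  0.   ]), 'ft_force': array([0.329, 1.156, 0.609]), 'wrist_torque': array([-0.018, -0.038,  0.009]), 'finger_force': np.float64(0.0), 'opening': np.float64(0.087)}
scene [ 1.288 -0.014  0.905] [-1.81049162 -1.79628737  0.68914605] 463.5175333672377
scene stage 0.57 [215.1, 169.6, 357.1, 259.7] [0.61  0.06  0.041] z98 0.101 [ 0.415 -0.105 -0.003] [0.701 0.237 0.136]
scene turntable 0.8 [290.0, 185.0, 356.5, 226.1] [0.598 0.135 0.071] z98 0.103 [0.494 0.074 0.039] [0.639 0.225 0.106]
scene crank 0.68 [229.0, 172.0, 266.9, 207.1] [ 0.566 -0.024  0.092] z98 0.132 [ 0.471 -0.067  0.04 ] [0.607 0.014 0.136]
scene handle_grip 0.63 [229.6, 171.4, 265.5, 207.9] [ 0.566 -0.024  0.092] z98 0.132 [ 0.474 -0.067  0.04 ] [0.607 0.013 0.136]
scene holder 0.57 [381.8, 156.6,
[... 1905 characters left out ...]
253.1] [ 0.436 -0.35   0.023] z98 0.039 [ 0.396 -0.401 -0.002] [ 0.479 -0.325  0.042]
top casting 0.37 [368.2, 122.6, 406.1, 193.7] [ 0.676 -0.377  0.011] z98 0.018 [ 0.549 -0.414 -0.002] [ 0.764 -0.339  0.028]
top calliper 0.64 [370.7, 122.7, 406.1, 196.2] [ 0.678 -0.376  0.01 ] z98 0.018 [ 0.549 -0.416 -0.003] [ 0.764 -0.339  0.028]
top screwdriver 0.89 [114.6, 133.5, 160.4, 186.5] [0.704 0.326 0.022] z98 0.029 [ 0.598  0.283 -0.004] [0.757 0.415 0.03 ]
top stop_hole 0.94 [173.5, 148.6, 291.7, 238.4] [0.567 0.058 0.042] z98 0.101 [ 0.446 -0.1   -0.003] [0.709 0.236 0.137]
top buffer_seat 0.67 [177.1, 171.6, 228.9, 211.2] [0.577 0.132 0.072] z98 0.104 [0.52  0.072 0.036] [0.635 0.218 0.107]
```

```bash
python3 - <<'E'
from h import *
a=cv2.imread("pics/a1.png")[110:275,95:300]
cv2.imwrite("pics/b0.png",cv2.resize(a,None,fx=3.6,fy=3.6,interpolation=cv2.INTER_CUBIC))
p=grab_frame("top"); w=cloud(p)
d=trace(p,"stage")[0]["mask"]; 
z=w[...,2]
m=(abs(z-.041)<.006)&(w[...,0]>.42)&(w[...,0]<.74)&(w[...,1]>-.13)&(w[...,1]<.26)
mm=(z>.032)&(z<.14)&(w[...,0]>.42)&(w[...,0]<.74)&(w[...,1]>-.13)&(w[...,1]<.26)
pts=w[m][:,:2].astype(np.float32); r=cv2.minAreaRect(pts); print("plate",r)
for l,(lo,hi) in {"turntable":(.066,.076),"crank":(.088,.097)}.items():
    mk=trace(p,l)[0]["mask"]; q=w[mk]; q=q[(q[:,2]>lo)&(q[:,2]<hi)]
    print(l,len(q),q.mean(0),cv2.minEnclosingCircle(q[:,:2].astype(np.float32)))
    q=w[mk]; q=q[q[:,2]>(.128 if l=="crank" else .098)]; print(" high",len(q),np.round(q.mean(0),4))
# hole pixels
m2=(w[...,0]>.42)&(w[...,0]<.74)&(w[...,1]>-.13)&(w[...,1]<.26)&(z<.034)
v,u=np.where(m2); 
mh=trace(p,"holder")[0]["mask"]; q=w[mk*0+mh>0]; q=q[abs(q[:,2]-.042)<.004]; print("holder",cv2.minAreaRect(q[:,:2].astype(np.float32)))
q=w[(z>.088)&(z<.105)&(w[...,1]>.33)&(w[...,1]<.45)&(w[...,0]<.52)&(w[...,0]>.38)]; print("pin top",len(q),q)
E
```

```text
plate ((0.5723157525062561, 0.05668051540851593), (0.30012941360473633, 0.2306351512670517), 84.7926254272461)
turntable 968 [0.58083425 0.13621084 0.07038775] ((0.5895890593528748, 0.14807452261447906), 0.07937736064195633)
 high 166 [0.5786 0.1313 0.1025]
crank 655 [ 0.56495198 -0.02945219  0.09249359] ((0.5644655227661133, -0.027654336765408516), 0.0416560061275959)
 high 38 [ 0.5493 -0.002   0.133 ]
holder ((0.44087842106819153, 0.376569926738739), (0.0896516889333725, 0.09099728614091873), 0.875929057598114)
pin top 25 [[0.44616244 0.38078758 0.09280748]
 [0.44614391 0.3765787  0.09671969]
 [0.44606689 0.37407332 0.09632184]
 [0.44591653 0.37362707 0.09060512]
 [0.44361278 0.38313827 0.09348895]
 [0.44354427 0.38039187 0.09368456]
 [0.44349687 0.37713911 0.09517213]
 [0.44340917 0.37485939 0.09418729]
 [0.44344243 0.36972515 0.10055642]
 [0.44104618 0.38177072 0.09679796]
 [0.44099249 0.37874321 0.0977292 ]
 [0.4409053  0.37641629 0.09689062]
 [0.44080014 0.37445015 0.0951161 ]
 [0.44076906 0.37097102 0.09722255]
 [0.44063318 0.36960649 0.0938624 ]
 [0.43842899 0.38169847 0.09685556]
 [0.43827068 0.38063398 0.09282667]
 [0.43824627 0.37711297 0.09499595]
 [0.43821228 0.37378122 0.09671095]
 [0.43809123 0.37200787 0.09442751]
 [0.43585155 0.38100585 0.09847115]
 [0.43568505 0.37990787 0.09453972]
 [0.43567128 0.37631882 0.09689659]
 [0.43564789 0.37290191 0.09884563]
 [0.43532241 0.37427115 0.08846542]]
```

View pics/b0.png

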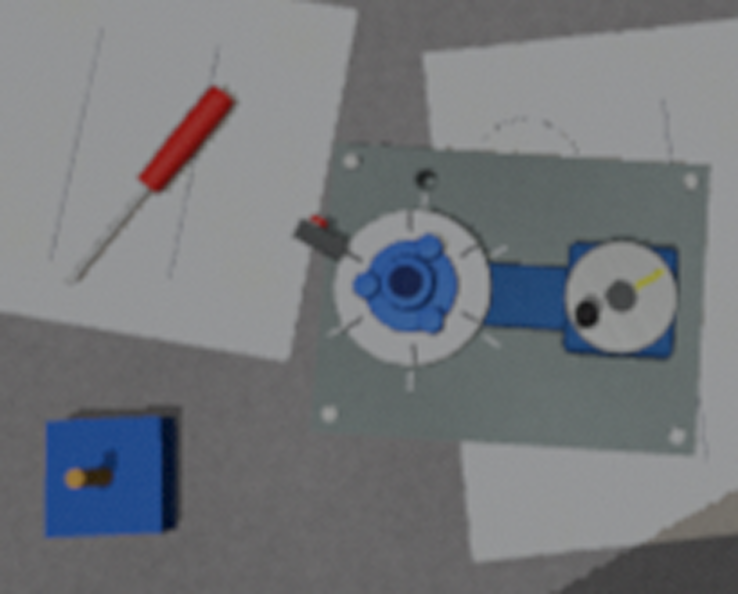

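The top view shows the hole at crop (428,180) and the arm with its red buffer at (320,232). The crank handle is at (587,313) and the pin top at (76,478). The plate fit agrees with the table and crank positions. I'll move over the stage for a wrist view.

```bash

python3 -m handwheel '[{"claw":0,"delta_pos":[0,0,0],"twist":8.5},{"claw":0,"delta_pos":[0,0,0],"twist":8.5},{"claw":0,"delta_pos":[0,0,0],"twist":8.5},{"claw":0,"delta_pos":[0,0,0],"twist":1.2}]' 30
python3 -m handwheel '[{"claw":0,"delta_pos":[0.0192,-0.0445,0],"twist":0},{"claw":0,"delta_pos":[0.0192,-0.0445,0],"twist":0},{"claw":0,"delta_pos":[0.0192,-0.0445,0],"twist":0},{"claw":0,"delta_pos":[0.0192,-0.0445,0],"twist":0},{"claw":0,"delta_pos":[0.0192,-0.0445,0],"twist":0},{"claw":0,"delta_pos":[0.0192,-0.0445,0],"twist":0},{"claw":0,"delta_pos":[0.0192,-0.0445,0],"twist":0},{"claw":0,"delta_pos":[0.0192,-0.0445,0],"twist":0}]'
python3 -m handwheel '[{"claw":0,"delta_pos":[0.0192,-0.0445,0],"twist":0},{"claw":0,"delta_pos":[0.0192,-0.0445,0],"twist":0},{"claw":0,"delta_pos":[0.0192,-0.0445,0],"twist":0},{"claw":0,"delta_pos":[0.0192,-0.0445,0],"twist":0},{"claw":0,"delta_pos":[0.0192,-0.0445,0],"twist":0},{"claw":0,"delta_pos":[0.0192,-0.0445,0],"twist":0},{"claw":0,"delta_pos":[0.0192,-0.0445,0],"twist":0},{"claw":0,"delta_pos":[0.0192,-0.0445,0],"twist":0}]'
python3 - <<'E'
from h import *
p=grab_frame("wrist"); o=get_obs(); T=Rm(o["orientation"])
print("tool x,y",T[:,0],T[:,1],o["ee_pos"],"ft",o["ft_force"]); save(p,"w0")
print("cam in tool",T.T@(np.array(p["origin"])-o["ee_pos"]),p["attitude"])
E
```

```text
clock: 1.85
ee_pos: [0.2294, -0.5814, 0.2416]
orientation: [3.138, -0.143, 0.0]
ft_force: [-0.9, -0.2, -0.3]
opening: 0.0871
finger_force: 0.0
clock: 2.65
ee_pos: [0.4152, -0.239, 0.2418]
orientation: [3.138, -0.138, 0.001]
ft_force: [1.5, -1.4, -0.1]
opening: 0.0869
finger_force: 0.0
clock: 3.45
ee_pos: [0.6002, 0.1021, 0.2417]
orientation: [3.138, -0.137, 0.001]
ft_force: [1.6, -0.1, 0.3]
opening: 0.0868
finger_force: 0.0
tool x,y [ 0.99651296 -0.0831996   0.00630376] [-0.0831596  -0.99651593 -0.00636303] [0.60397628 0.10878693 0.24202027] ft [3.81862444 4.29496333 1.11028719]
cam in tool [ 0.07318709  0.00725784 -0.14268304] [ 1.98286969 -2.16377993 -0.3062417 ]
```

View pics/w0.png

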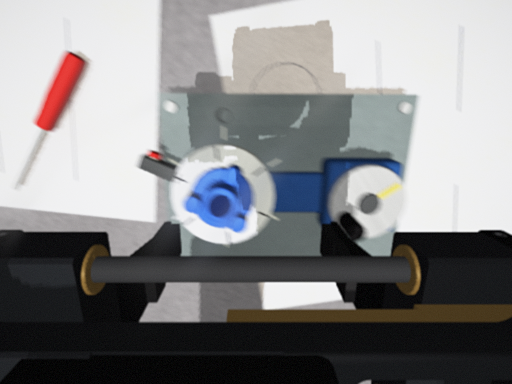

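The wrist view has the hole at (224,116), the red buffer at (155,155) and the handle at (350,225). Next I'll fit these against the geometry.

```bash
cat >> h.py <<'E'
def onplane(p,u,v,z):
    r=Rm(p["attitude"])@np.array([(u-p["cx"])/p["fx"],(v-p["cy"])/p["fy"],1]); o=np.array(p["origin"])
    return o+r*(z-o[2])/r[2]
def proj(p,X):
    c=Rm(p["attitude"]).T@(np.array(X)-p["origin"]); return np.array([p["cx"]+p["fx"]*c[0]/c[2],p["cy"]+p["fy"]*c[1]/c[2]])
E
python3 - <<'E'
from h import *
S=np.array([.5723,.0567]);Y=np.array([.0908,.9959]);X=np.array([.9959,-.0908])
H=np.r_[S+.075*Y+.09*X,.04]; print("H",H)
for n in("wrist","top"):
    p=grab_frame(n); w=cloud(p); z=w[...,2]
    m=(abs(z-.041)<.005)&(w[...,0]>.42)&(w[...,0]<.74)&(w[...,1]>-.13)&(w[...,1]<.26)
    print(n,"plate",cv2.minAreaRect(w[m][:,:2].astype(np.float32)))
    u,v=proj(p,H); print("hole proj",u,v)
    # dark blob near the projection
    g=cv2.cvtColor(p["frame"],cv2.COLOR_RGB2GRAY).astype(float); 
    r=8 if n=="wrist" else 6
    a=g[int(v)-r:int(v)+r+1,int(u)-r:int(u)+r+1]; print(a.astype(int)[::1] if n=="top" else "")
    d=np.clip(np.median(a)-12-a,0,None); vv,uu=np.mgrid[int(v)-r:int(v)+r+1,int(u)-r:int(u)+r+1]
    print("blob",(d*uu).sum()/d.sum(),(d*vv).sum()/d.sum(),onplane(p,(d*uu).sum()/d.sum(),(d*vv).sum()/d.sum(),.04))
    hsv=cv2.cvtColor(p["frame"],cv2.COLOR_RGB2HSV); red=((hsv[...,0]<8)|(hsv[...,0]>172))&(hsv[...,1]>120)&(hsv[...,2]>60)
    t=(w[...,0]>.55)&(w[...,0]<.68)&(w[...,1]>.17)&(w[...,1]<.27)
    q=w[red&t]; print("red",len(q),np.round(np.nanmean(q,0),4),np.round(np.nanmin(q,0),4),np.round(np.nanmax(q,0),4))
    q=w[(z>.127)&(z<.14)&(abs(w[...,0]-.565)<.05)&(abs(w[...,1]+.028)<.05)]; print("handle",len(q),np.round(q.mean(0),4))
    C=S+.075*Y; q=w[(z>.058)&(z<.08)&~red]; q=q[np.abs(q[:,:2]-C).max(1)<.12]; rr=np.linalg.norm(q[:,:2]-C,axis=1); q=q[(rr>.07)&(rr<.105)]
    if len(q): mm=q.mean(0)[:2]-C; print("arm",len(q),np.degrees(np.arctan2(mm@Y,mm@X)),"rmax",rr[rr<.115].max())
    if n=="wrist": cv2.imwrite("pics/w1.png",cv2.resize(p["frame"][90:250,130:290,::-1],None,fx=3.7,fy=3.7,interpolation=cv2.INTER_CUBIC))
E
```

```text
H [0.668741  0.1232205 0.04     ]
wrist plate ((0.5865521430969238, 0.055431485176086426), (0.3013901710510254, 0.2025485783815384), 85.0385513305664)
hole proj 233.65202040170132 121.32829869258477

blob 230.42115768463074 122.35528942115768 [0.66788625 0.12714048 0.04      ]
red 67 [0.6348 0.203  0.066 ] [0.6297 0.1969 0.0595] [0.6393 0.2123 0.0697]
handle 267 [ 5.518e-01 -2.000e-04  1.322e-01]
arm 474 64.15318432838714 rmax 0.1040726032484552
top plate ((0.5721657872200012, 0.05655248463153839), (0.300095796585083, 0.2302774339914322), 84.80438995361328)
hole proj 213.15992656082196 159.66847825744944
[[70 76 74 73 73 74 72 73 74 70 54 25 26]
 [69 73 74 74 73 73 74 73 73 70 53 27 24]
 [72 73 73 72 76 73 72 73 74 69 50 25 24]
 [72 73 73 73 72 73 74 74 72 69 51 26 23]
 [71 73 72 74 74 73 72 74 73 70 48 25 25]
 [72 76 74 74 74 73 73 73 74 69 46 25 26]
 [73 73 73 73 74 73 73 72 75 67 48 21 24]
 [72 73 75 73 74 73 75 73 72 65 45 26 24]
 [72 73 73 73 73 73 74 74 73 64 44 28 22]
 [74 75 75 75 73 73 72 72 74 65 39 25 23]
 [73 73 73 72 74 75 73 72 73 64 39 26 25]
 [73 73 72 73 72 73 72 74 74 60 38 26 24]
 [74 76 73 74 72 72 73 73 74 62 36 26 27]]
blob 218.23838737949168 159.23312883435582 [0.6695697  0.10863367 0.04      ]<stdin>:17: RuntimeWarning: Mean of empty slice
Traceback (most recent call last):
ValueError: zero-size array to reduction operation fmin which has no identity
```

View pics/w1.png

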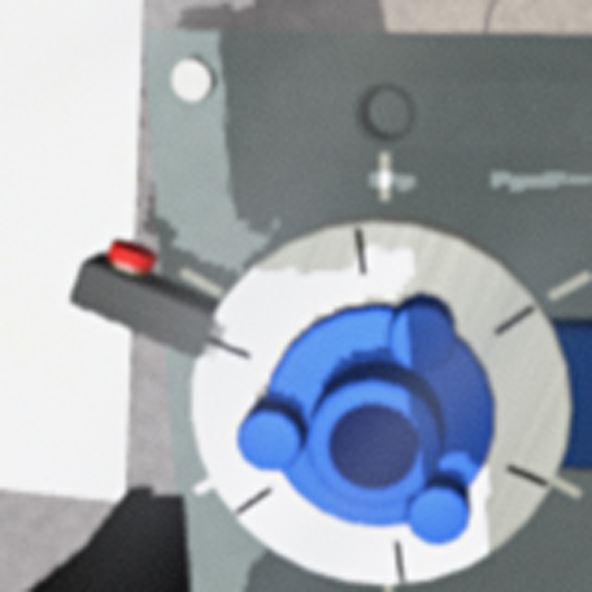

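The hole is at crop (387,111), i.e. px (234.6,120), within about 1.5 mm of the model. The buffer stands out about 7 mm and the arm is at about 64°. Next: above the pin.

```bash
python3 - <<'E'
from h import *
o=get_obs(); T=Rm(o["orientation"]); print(o["clock"],o["ee_pos"],T)
print(T.T@(np.array([.441,.3765,.20])-o["ee_pos"]), np.round(o["ft_force"],2))
E
```

```text
3.6 [0.60035995 0.10275831 0.24136276] [[ 9.96547330e-01 -8.30219726e-02  8.78556046e-04]
 [-8.30220485e-02 -9.96547709e-01  5.02256887e-05]
 [ 8.71353180e-04 -1.22991799e-04 -9.99999613e-01]]
[-0.18157237 -0.25956119  0.04123649] [ 0.39 -0.45 -0.57]
```

```bash

python3 -m handwheel '[{"claw":0,"delta_pos":[-0.0227,-0.0324,0.005],"twist":0},{"claw":0,"delta_pos":[-0.0227,-0.0324,0.005],"twist":0},{"claw":0,"delta_pos":[-0.0227,-0.0324,0.005],"twist":0},{"claw":0,"delta_pos":[-0.0227,-0.0324,0.005],"twist":0},{"claw":0,"delta_pos":[-0.0227,-0.0324,0.005],"twist":0},{"claw":0,"delta_pos":[-0.0227,-0.0324,0.005],"twist":0},{"claw":0,"delta_pos":[-0.0227,-0.0324,0.005],"twist":0},{"claw":0,"delta_pos":[-0.0227,-0.0324,0.005],"twist":0}]'
python3 -m handwheel '[{"claw":0,"delta_pos":[0,0,0],"twist":0},{"claw":0,"delta_pos":[0,0,0],"twist":0},{"claw":0,"delta_pos":[0,0,0],"twist":0}]'
python3 - <<'E'
from h import *
p=grab_frame("wrist"); o=get_obs(); T=Rm(o["orientation"]); w=cloud(p); z=w[...,2]
save(p,"w2")
q=w[(z>.088)&(z<.105)&(w[...,1]>.33)&(w[...,1]<.45)&(w[...,0]<.52)&(w[...,0]>.38)]; print("pin top",len(q),q.mean(0),q.min(0),q.max(0))
for d in trace(p,"pin")[:2]:
    a=w[d["mask"]]; a=a[a[:,2]>.09]; print(d["conf"],d["box"],len(a),a.mean(0) if len(a) else 0)
    X=a.mean(0); print("to go",T.T@(np.r_[X[:2],.09]-o["ee_pos"]))
print(o["ee_pos"],T[:,0],proj(p,[.441,.3765,.095]))
E
```

```text
clock: 4.4
ee_pos: [0.4413, 0.3741, 0.2015]
orientation: [3.138, -0.141, -0.0]
ft_force: [0.4, 0.3, -0.8]
opening: 0.0867
finger_force: 0.0
clock: 4.7
ee_pos: [0.4428, 0.3731, 0.2018]
orientation: [3.138, -0.143, 0.001]
ft_force: [0.6, 0.1, -0.0]
opening: 0.0872
finger_force: 0.0
pin top 197 [0.44261809 0.37817049 0.09468941] [0.43549712 0.37144635 0.08801356] [0.44896897 0.3853084  0.09652944]
0.72 [237.6, 174.5, 250.1, 206.4] 183 [0.44264593 0.37823979 0.0948701 ]
to go [-0.00086663 -0.00514758  0.11180337]
[0.44298441 0.37307088 0.20180523] [ 9.95787028e-01 -9.16948595e-02  4.97401387e-04] [245.56253477 197.39941904]
```

View pics/w2.png

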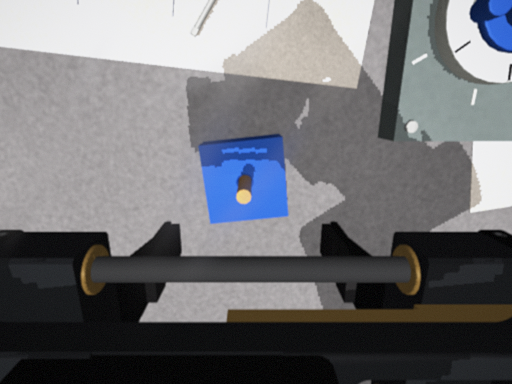

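The pin top is at px (243,197), and the cloud puts it at (0.4426,0.378), 95 mm high as it should be. I'll descend and grip.

```bash

python3 -m handwheel '[{"claw":0,"delta_pos":[-0.0012,-0.0043,0.03],"twist":0},{"claw":0,"delta_pos":[0,0,0.03],"twist":0},{"claw":0,"delta_pos":[0,0,0.03],"twist":0},{"claw":0,"delta_pos":[0,0,0.0215],"twist":0},{"claw":0,"delta_pos":[0,0,0],"twist":0},{"claw":0,"delta_pos":[0,0,0],"twist":0}]' 30
python3 -m handwheel '[{"claw":255,"delta_pos":[0,0,0],"twist":0},{"claw":255,"delta_pos":[0,0,0],"twist":0},{"claw":255,"delta_pos":[0,0,0],"twist":0},{"claw":255,"delta_pos":[0,0,0],"twist":0},{"claw":255,"delta_pos":[0,0,0],"twist":0},{"claw":255,"delta_pos":[0,0,0],"twist":0},{"claw":255,"delta_pos":[0,0,0],"twist":0},{"claw":255,"delta_pos":[0,0,0],"twist":0}]'
python3 -m handwheel '[{"claw":255,"delta_pos":[0,0,0],"twist":0},{"claw":255,"delta_pos":[0,0,0],"twist":0}]'
```

```text
clock: 5.4
ee_pos: [0.442, 0.3783, 0.0902]
orientation: [3.138, -0.144, -0.0]
ft_force: [0.1, 0.4, -0.5]
opening: 0.0868
finger_force: 0.0
clock: 6.2
ee_pos: [0.4411, 0.379, 0.09]
orientation: [3.138, -0.142, -0.0]
ft_force: [0.4, 0.2, 1.0]
opening: 0.031
finger_force: 0.0
clock: 6.4
ee_pos: [0.4411, 0.379, 0.09]
orientation: [3.138, -0.142, -0.0]
ft_force: [0.1, 1.0, 0.2]
opening: 0.0147
finger_force: 0.1
```

```bash

python3 -m handwheel '[{"claw":255,"delta_pos":[0,0,0],"twist":0},{"claw":255,"delta_pos":[0,0,0],"twist":0},{"claw":255,"delta_pos":[0,0,0],"twist":0},{"claw":255,"delta_pos":[0,0,0],"twist":0}]'
python3 -c "
from h import *
for i in range(3):
  o=get_obs();print(o['ft_force'],o['wrist_torque'],o['ee_pos']);grab_frame('top')"
```

```text
clock: 6.8
ee_pos: [0.4412, 0.379, 0.09]
orientation: [-3.138, 0.142, 0.0]
ft_force: [-0.0, 0.2, -0.9]
opening: 0.0136
finger_force: 30.0
[-0.02010132  0.15616996 -0.91042527] [ 0.12921801 -0.00976267  0.06296268] [0.44116015 0.37898907 0.09001272]
[-0.3868255   0.62262548 -0.60302474] [ 0.0785864  -0.02343843 -0.03050392] [0.44116519 0.37900721 0.09000343]
[-0.07166048  0.66953652 -1.33858557] [ 0.08797656  0.00013759 -0.04460553] [0.44117352 0.37899363 0.09002111]
```

```bash

python3 -m handwheel '[{"claw":255,"delta_pos":[0,0,-0.02],"twist":0},{"claw":255,"delta_pos":[0,0,-0.03],"twist":0},{"claw":255,"delta_pos":[0,0,-0.03],"twist":0},{"claw":255,"delta_pos":[0,0,-0.03],"twist":0},{"claw":255,"delta_pos":[0,0,0],"twist":0}]'
python3 -m handwheel '[{"claw":255,"delta_pos":[0.0312,0.0293,0],"twist":0},{"claw":255,"delta_pos":[0.0312,0.0293,0],"twist":0},{"claw":255,"delta_pos":[0.0312,0.0293,0],"twist":0},{"claw":255,"delta_pos":[0.0312,0.0293,0],"twist":0},{"claw":255,"delta_pos":[0.0312,0.0293,0],"twist":0},{"claw":255,"delta_pos":[0.0312,0.0293,0],"twist":0},{"claw":255,"delta_pos":[0.0312,0.0293,0],"twist":0},{"claw":255,"delta_pos":[0.0312,0.0293,0],"twist":0}]'
python3 -m handwheel '[{"claw":255,"delta_pos":[0,0,0.01],"twist":0},{"claw":255,"delta_pos":[0,0,0.01],"twist":0},{"claw":255,"delta_pos":[0,0,0],"twist":0},{"claw":255,"delta_pos":[0,0,0],"twist":0}]'
python3 - <<'E'
from h import *
p=grab_frame("wrist"); o=get_obs(); T=Rm(o["orientation"]); e=o["ee_pos"]
print(e,T[:,0],o["ft_force"]); 
for z in(.095,.105,.14,.18): print("axis px",z,proj(p,[e[0],e[1],z]))
print("hole px",proj(p,[.6687,.1232,.04]),"axis@.04",proj(p,[e[0],e[1],.04]))
cv2.imwrite("pics/w3.png",cv2.resize(p["frame"][60:260,156:356,::-1],(600,600),interpolation=cv2.INTER_CUBIC)); np.save("w3.npy",p,allow_pickle=True)
E
```

```text
clock: 7.45
ee_pos: [0.4436, 0.3804, 0.2043]
orientation: [-3.134, 0.141, -0.012]
ft_force: [1.1, -0.1, -1.0]
opening: 0.0132
finger_force: 30.0
clock: 8.25
ee_pos: [0.6687, 0.1214, 0.1983]
orientation: [3.138, -0.142, -0.005]
ft_force: [-0.3, 0.2, -1.7]
opening: 0.0131
finger_force: 30.0
clock: 8.65
ee_pos: [0.6669, 0.1243, 0.1788]
orientation: [-3.138, 0.139, 0.005]
ft_force: [0.1, 0.3, -1.2]
opening: 0.0131
finger_force: 30.0
[0.66754707 0.12440124 0.17963167] [ 0.99609142 -0.08831632 -0.00145544] [ 0.89759701 -0.06530712 -0.69143709]
axis px 0.095 [248.8466326  202.05900567]
axis px 0.105 [248.79590128 205.97542544]
axis px 0.14 [248.57918437 222.70580879]
axis px 0.18 [248.21827814 250.56749985]
hole px [250.13421304 183.93814403] axis@.04 [249.06600597 185.12354514]
```

View pics/w3.png

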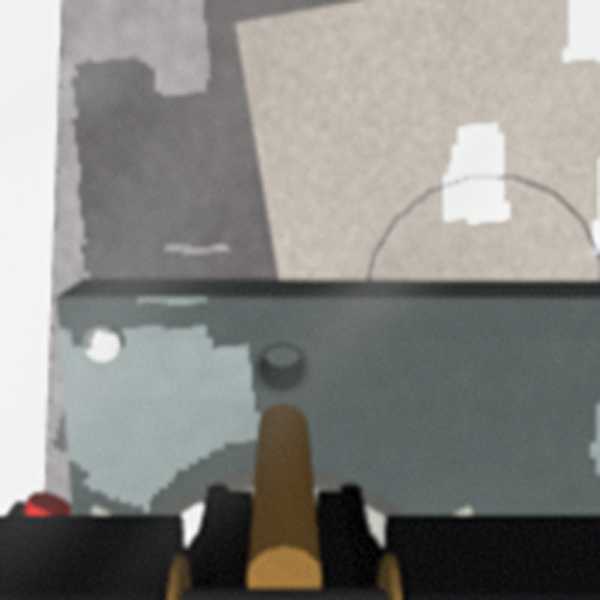

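The hole is at crop (283,366), px (250.3,182). The pin foot's near edge is at crop y≈405 and the pin runs down to (285,570). I'll check the offset with an overlay.

```bash
python3 - <<'E'
from h import *
p=np.load("w3.npy",allow_pickle=True).item(); print(p["fx"],p["cx"],p["cy"])
e=np.array([.66755,.1244]);zf=.1796-.085; s=8;u0,v0=215,145
im=cv2.resize(p["frame"][v0:v0+70,u0:u0+70,::-1],None,fx=s,fy=s,interpolation=cv2.INTER_CUBIC)
im=cv2.convertScaleAbs(im,alpha=1.6)
def circ(c,r,z,col):
    P=[((proj(p,[c[0]+r*np.cos(t),c[1]+r*np.sin(t),z])-[u0,v0]+.5)*s).astype(int) for t in np.linspace(0,6.28,40)]
    cv2.polylines(im,[np.array(P)],True,col,1)
circ(e,.007,zf+.002,(0,255,0));circ(e,.007,zf+.03,(0,255,0))
H=np.array([.6687,.1232]); circ(H,.00775,.04,(0,0,255)); 
X=np.array([.9959,-.0908]);Y=np.array([.0908,.9959])
for d in(.04,-.04): print("edge",proj(p,np.r_[H+.025*X+d*Y,.04]))
cv2.line(im,*[tuple(((proj(p,np.r_[H+.025*X+d*Y,.04])-[u0,v0]+.5)*s).astype(int)) for d in(.04,-.04)],(0,0,255),1)
cv2.imwrite("pics/w4.png",im)
E
```

```text
284.79783947172245 250.2859954889563 192.0793550738137
edge [210.11237023 159.62613804]
edge [290.24518445 159.79326817]
```

View pics/w4.png

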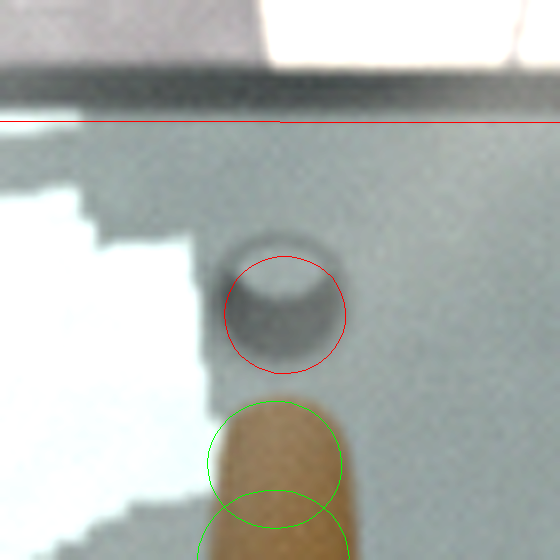

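The overlay has the real hole at (283,300) against a prediction of (285,315), and the pin at x≈285 against 275. In the camera frame the pin therefore needs about +2.9 mm along tool x. I'll lower it to the mouth.

```bash

python3 -m handwheel '[{"claw":255,"delta_pos":[0.0029,0,0.012],"twist":0},{"claw":255,"delta_pos":[0,0,0.016],"twist":0},{"claw":255,"delta_pos":[0,0,0.014],"twist":0},{"claw":255,"delta_pos":[0,0,0.007],"twist":0},{"claw":255,"delta_pos":[0,0,0],"twist":0},{"claw":255,"delta_pos":[0,0,0],"twist":0}]'
python3 -m handwheel '[{"claw":255,"delta_pos":[0,0,0.003],"twist":0},{"claw":255,"delta_pos":[0,0,0.003],"twist":0},{"claw":255,"delta_pos":[0,0,0.002],"twist":0},{"claw":255,"delta_pos":[0,0,0],"twist":0}]'
```

```text
clock: 9.3
ee_pos: [0.6718, 0.1229, 0.1311]
orientation: [-3.138, 0.141, -0.001]
ft_force: [0.7, -0.1, -0.2]
opening: 0.0131
finger_force: 30.0
clock: 9.7
ee_pos: [0.6725, 0.1227, 0.1248]
orientation: [-3.138, 0.142, -0.004]
ft_force: [-0.8, -0.1, 4.9]
opening: 0.0131
finger_force: 30.0
```

```bash

python3 -m handwheel '[{"claw":255,"delta_pos":[-0.0014,-0.0012,-0.004],"twist":0},{"claw":255,"delta_pos":[0,0,0],"twist":0},{"claw":255,"delta_pos":[0,0,0],"twist":0},{"claw":255,"delta_pos":[0,0,0],"twist":0}]'
python3 -m handwheel '[{"claw":255,"delta_pos":[0,0,0.002],"twist":0},{"claw":255,"delta_pos":[0,0,0.002],"twist":0},{"claw":255,"delta_pos":[0,0,0.002],"twist":0},{"claw":255,"delta_pos":[0,0,0],"twist":0},{"claw":255,"delta_pos":[0,0,0],"twist":0}]'
```

```text
clock: 10.1
ee_pos: [0.67, 0.1241, 0.1267]
orientation: [3.138, -0.142, -0.001]
ft_force: [1.1, -0.1, -1.4]
opening: 0.0131
finger_force: 30.0
clock: 10.6
ee_pos: [0.6699, 0.1242, 0.1207]
orientation: [-3.138, 0.142, 0.002]
ft_force: [-1.0, -0.4, -1.4]
opening: 0.013
finger_force: 30.0
```

It's in the mouth with no force. Continuing down.

```bash

python3 -m handwheel '[{"claw":255,"delta_pos":[0,0,0.003],"twist":0},{"claw":255,"delta_pos":[0,0,0.003],"twist":0},{"claw":255,"delta_pos":[0,0,0.003],"twist":0},{"claw":255,"delta_pos":[0,0,0.003],"twist":0},{"claw":255,"delta_pos":[0,0,0],"twist":0}]'
python3 -m handwheel '[{"claw":255,"delta_pos":[0,0,0.003],"twist":0},{"claw":255,"delta_pos":[0,0,0.003],"twist":0},{"claw":255,"delta_pos":[0,0,0.003],"twist":0},{"claw":255,"delta_pos":[0,0,0.003],"twist":0},{"claw":255,"delta_pos":[0,0,0],"twist":0}]'
python3 -m handwheel '[{"claw":255,"delta_pos":[0,0,0.002],"twist":0},{"claw":255,"delta_pos":[0,0,0.002],"twist":0},{"claw":255,"delta_pos":[0,0,0.001],"twist":0},{"claw":255,"delta_pos":[0,0,0],"twist":0},{"claw":255,"delta_pos":[0,0,0],"twist":0}]'
```

```text
clock: 11.1
ee_pos: [0.6699, 0.1241, 0.1083]
orientation: [-3.138, 0.142, 0.002]
ft_force: [-1.2, -0.1, -2.3]
opening: 0.0133
finger_force: 30.0
clock: 11.6
ee_pos: [0.6699, 0.1241, 0.0963]
orientation: [-3.138, 0.142, 0.001]
ft_force: [-1.0, 1.4, -1.7]
opening: 0.0133
finger_force: 30.0
clock: 12.1
ee_pos: [0.6701, 0.1241, 0.0918]
orientation: [-3.138, 0.142, 0.001]
ft_force: [-1.6, 1.0, -1.6]
opening: 0.0132
finger_force: 30.0
```

```bash

python3 -m handwheel '[{"claw":255,"delta_pos":[0,0,0.001],"twist":0},{"claw":255,"delta_pos":[0,0,0.001],"twist":0},{"claw":255,"delta_pos":[0,0,0],"twist":0}]'
python3 -m handwheel '[{"claw":140,"delta_pos":[0,0,0],"twist":0},{"claw":140,"delta_pos":[0,0,0],"twist":0},{"claw":140,"delta_pos":[0,0,0],"twist":0},{"claw":140,"delta_pos":[0,0,0],"twist":0},{"claw":140,"delta_pos":[0,0,0],"twist":0}]'
python3 -m handwheel '[{"claw":140,"delta_pos":[0,0,-0.02],"twist":0},{"claw":140,"delta_pos":[0,0,-0.03],"twist":0},{"claw":140,"delta_pos":[0,0,-0.04],"twist":0},{"claw":140,"delta_pos":[-0.04,0,-0.02],"twist":0},{"claw":140,"delta_pos":[-0.03,0,0],"twist":0},{"claw":140,"delta_pos":[0,0,0],"twist":0},{"claw":140,"delta_pos":[0,0,0],"twist":0}]'
python3 - <<'E'
from h import *
p=grab_frame("wrist"); o=get_obs(); T=Rm(o["orientation"]); w=cloud(p); z=w[...,2]; print(o["ee_pos"])
q=w[(z>.08)&(z<.15)&(abs(w[...,0]-.669)<.02)&(abs(w[...,1]-.123)<.02)]; print("pin",len(q),np.percentile(q,[2,50,98],axis=0) if len(q) else "")
q=q[q[:,2]>np.median(q[:,2])-.003]; print(q.mean(0))
q=w[(z>.128)&(z<.14)&(abs(w[...,0]-.565)<.05)&(abs(w[...,1]+.028)<.05)]; print("handle",len(q),q.mean(0) if len(q) else"")
save(p,"w5")
E
```

```text
clock: 12.4
ee_pos: [0.6701, 0.1242, 0.0901]
orientation: [-3.138, 0.142, 0.0]
ft_force: [-2.2, 1.7, -0.2]
opening: 0.0134
finger_force: 30.0
clock: 12.9
ee_pos: [0.6706, 0.124, 0.0902]
orientation: [3.138, -0.142, 0.001]
ft_force: [-0.8, 0.2, 0.3]
opening: 0.0379
finger_force: 0.0
clock: 13.6
ee_pos: [0.6005, 0.1305, 0.2006]
orientation: [3.138, -0.141, 0.002]
ft_force: [-0.5, -0.4, 0.5]
opening: 0.0391
finger_force: 0.0
[0.60144949 0.13036265 0.2003609 ]
pin 211 [[0.66381551 0.11748867 0.09399553]
 [0.66980095 0.12357794 0.09530361]
 [0.6759673  0.12952445 0.09675123]]
[0.66979435 0.12350111 0.09530871]
handle 0
```

View pics/w5.png

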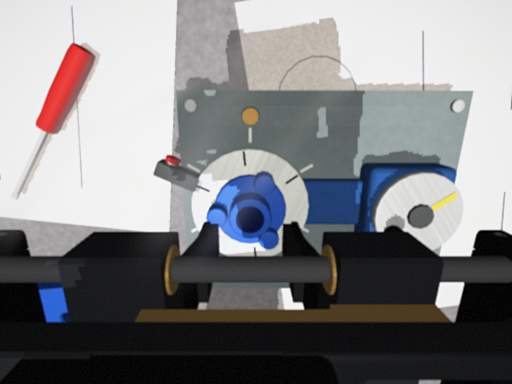

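The pin is home: its top is at px (250,117), 95.3 mm high, at (0.670,0.1235). The arm and buffer are at (175,165), still clear. Now to the handle.

```bash

python3 -m handwheel '[{"claw":140,"delta_pos":[-0.0123,0.0448,0],"twist":0},{"claw":140,"delta_pos":[-0.0123,0.0448,0],"twist":0},{"claw":140,"delta_pos":[-0.0123,0.0448,0],"twist":0},{"claw":140,"delta_pos":[0,0,0],"twist":0},{"claw":140,"delta_pos":[0,0,0],"twist":0},{"claw":140,"delta_pos":[0,0,0],"twist":0}]'
python3 - <<'E'
from h import *
for n in("wrist","top"):
    p=grab_frame(n); w=cloud(p); z=w[...,2]
    q=w[(z>.127)&(z<.14)&(abs(w[...,0]-.565)<.05)&(abs(w[...,1]+.028)<.05)]; print(n,"handle",len(q),q.mean(0) if len(q) else"")
    q=w[(z>.088)&(z<.097)&(abs(w[...,0]-.565)<.05)&(abs(w[...,1]+.028)<.05)]; print("wheel",len(q),cv2.minEnclosingCircle(q[:,:2].astype(np.float32)) if len(q) else "")
o=get_obs(); T=Rm(o["orientation"]); print(o["ee_pos"],T[:,0], T.T@(np.array([.5518,-.0002,.118])-o["ee_pos"]),o["ft_force"])
E
```

```text
clock: 14.25
ee_pos: [0.5529, 0.0001, 0.1999]
orientation: [-3.138, 0.142, -0.001]
ft_force: [-0.2, 0.2, -0.5]
opening: 0.0392
finger_force: 0.0
wrist handle 388 [ 0.55147245 -0.00169383  0.13246314]
wheel 5903 ((0.5655852556228638, -0.027443626895546913), 0.04191651940345764)
top handle 0 
wheel 12 ((0.532214343547821, -0.017545558512210846), 0.008866211399435997)
[0.55246703 0.00088169 0.19986527] [ 9.96074329e-01 -8.85199266e-02  3.91324138e-04] [-0.00060069  0.00115391  0.0818648 ] [ 0.43989912  0.23239155 -0.13248079]
```

```bash

python3 -m handwheel '[{"claw":140,"delta_pos":[-0.0011,0.0018,0.02],"twist":0},{"claw":140,"delta_pos":[0,0,0.03],"twist":0},{"claw":140,"delta_pos":[0,0,0.02],"twist":0},{"claw":140,"delta_pos":[0,0,0.012],"twist":0},{"claw":140,"delta_pos":[0,0,0],"twist":0},{"claw":140,"delta_pos":[0,0,0],"twist":0}]' 30
python3 -m handwheel '[{"claw":255,"delta_pos":[0,0,0],"twist":0},{"claw":255,"delta_pos":[0,0,0],"twist":0},{"claw":255,"delta_pos":[0,0,0],"twist":0},{"claw":255,"delta_pos":[0,0,0],"twist":0},{"claw":255,"delta_pos":[0,0,0],"twist":0},{"claw":255,"delta_pos":[0,0,0],"twist":0},{"claw":255,"delta_pos":[0,0,0],"twist":0}]'
python3 - <<'E'
from h import *
a=[]
for i in range(4): grab_frame("top"); o=get_obs(); a.append(np.r_[o["ee_pos"],o["ft_force"]])
print(np.round(np.mean(a,0),4), Rm(o["orientation"])[:,0],o["finger_force"])
E
```

```text
clock: 14.95
ee_pos: [0.551, -0.0014, 0.1184]
orientation: [3.138, -0.14, 0.001]
ft_force: [-0.0, -0.9, 0.4]
opening: 0.0389
finger_force: 0.0
clock: 15.65
ee_pos: [0.5505, -0.001, 0.1186]
orientation: [-3.137, 0.142, -0.001]
ft_force: [0.0, 5.1, 5.5]
opening: 0.0171
finger_force: 30.0
[ 5.5050e-01 -1.0000e-03  1.1860e-01 -5.0720e-01  5.5965e+00  5.7033e+00] [ 9.95900759e-01 -9.04516170e-02  4.28371861e-04] 29.999313913285732
```

```bash
python3 - <<'E'
import numpy as np
f=np.radians(-125+22.5*np.arange(17)); P=np.round(30*np.c_[np.cos(f),np.sin(f)],1); print(np.round(np.diff(P,axis=0),1).tolist())
E
python3 -m handwheel '[{"claw":255,"delta_pos":[0.0049,-0.002,0],"twist":0},{"claw":255,"delta_pos":[0.0056,-0.0016,0],"twist":0},{"claw":255,"delta_pos":[0,0,0],"twist":0}]'
python3 - <<'E'
from h import *
o=get_obs(); print(np.round(np.r_[o["ee_pos"],o["ft_force"]],4))
E
```

```text
[[10.7, -4.7], [11.7, -0.2], [10.9, 4.2], [8.5, 8.1], [4.7, 10.7], [0.2, 11.7], [-4.2, 10.9], [-8.1, 8.5], [-10.7, 4.7], [-11.7, 0.2], [-10.9, -4.2], [-8.5, -8.1], [-4.7, -10.7], [-0.2, -11.7], [4.2, -10.9], [8.1, -8.5]]
clock: 16.15
ee_pos: [0.5591, 0.0025, 0.1186]
orientation: [-3.136, 0.142, 0.008]
ft_force: [-4.0, 7.0, 10.3]
opening: 0.0172
finger_force: 30.0
[ 5.59100e-01  2.50000e-03  1.18600e-01 -4.04610e+00  6.95450e+00
  1.02596e+01]
```

```bash

python3 -m handwheel '[{"claw":255,"delta_pos":[0.0002,-0.0021,-0.001],"twist":0},{"claw":255,"delta_pos":[0,0,0],"twist":0}]'
python3 -m handwheel '[{"claw":255,"delta_pos":[0.0117,-0.0002,0],"twist":0},{"claw":255,"delta_pos":[0.0,0.0,0],"twist":0}]'
python3 -m handwheel '[{"claw":255,"delta_pos":[0.0109,0.0042,0],"twist":0},{"claw":255,"delta_pos":[0.0085,0.0081,0],"twist":0}]'
python3 -m handwheel '[{"claw":255,"delta_pos":[0.0047,0.0107,0],"twist":0},{"claw":255,"delta_pos":[0.0002,0.0117,0],"twist":0}]'
```

```text
clock: 16.35
ee_pos: [0.5597, 0.0028, 0.1187]
orientation: [3.138, -0.14, -0.007]
ft_force: [-4.8, 1.6, 3.5]
opening: 0.0172
finger_force: 30.0
clock: 16.55
ee_pos: [0.5741, 0.0025, 0.1187]
orientation: [-3.137, 0.143, -0.002]
ft_force: [0.7, 4.8, 0.9]
opening: 0.0173
finger_force: 30.0
clock: 16.75
ee_pos: [0.5918, -0.0104, 0.1187]
orientation: [-3.136, 0.141, -0.0]
ft_force: [-0.9, 3.4, 0.2]
opening: 0.0175
finger_force: 30.0
clock: 16.95
ee_pos: [0.5953, -0.0346, 0.1187]
orientation: [-3.138, 0.141, -0.002]
ft_force: [-1.6, 5.0, 0.8]
opening: 0.017
finger_force: 30.0
```

```bash

python3 -m handwheel '[{"claw":255,"delta_pos":[-0.0042,0.0109,0],"twist":0},{"claw":255,"delta_pos":[-0.0081,0.0085,0],"twist":0}]'
python3 -m handwheel '[{"claw":255,"delta_pos":[-0.0107,0.0047,0],"twist":0},{"claw":255,"delta_pos":[-0.0117,0.0002,0],"twist":0}]'
python3 -m handwheel '[{"claw":255,"delta_pos":[-0.0109,-0.0042,0],"twist":0},{"claw":255,"delta_pos":[-0.0085,-0.0081,0],"twist":0}]'
python3 -m handwheel '[{"claw":255,"delta_pos":[-0.0047,-0.0107,0],"twist":0},{"claw":255,"delta_pos":[-0.0002,-0.0117,0],"twist":0}]'
python3 -m handwheel '[{"claw":255,"delta_pos":[0.0042,-0.0109,0],"twist":0},{"claw":255,"delta_pos":[0.0081,-0.0085,0],"twist":0},{"claw":255,"delta_pos":[0,0,0],"twist":0},{"claw":255,"delta_pos":[0,0,0],"twist":0}]'
python3 - <<'E'
from h import *
for n in ("top","wrist"):
    p=grab_frame(n); w=cloud(p); z=w[...,2]; C=np.array([.5806,.1322]);X=np.array([.9959,-.0908]);Y=np.array([.0908,.9959])
    hsv=cv2.cvtColor(p["frame"],cv2.COLOR_RGB2HSV); red=((hsv[...,0]<8)|(hsv[...,0]>172))&(hsv[...,1]>120)&(hsv[...,2]>50)
    q=w[(z>.055)&(z<.08)&~red]; rr=np.linalg.norm(q[:,:2]-C,axis=1); q=q[(rr>.07)&(rr<.102)]
    if len(q): mm=q.mean(0)[:2]-C; print(n,"arm",len(q),np.degrees(np.arctan2(mm@Y,mm@X)))
    q=w[red&(z>.04)&(z<.08)]; rr=np.linalg.norm(q[:,:2]-C,axis=1); q=q[(rr>.06)&(rr<.12)]
    print("red",len(q),q.mean(0) if len(q) else"")
    save(p,"c1"+n)
o=get_obs(); print(np.round(np.r_[o["clock"],o["ee_pos"],o["ft_force"]],4))
E
```

```text
clock: 17.15
ee_pos: [0.5802, -0.0532, 0.1187]
orientation: [-3.137, 0.144, -0.001]
ft_force: [0.6, 9.4, 1.1]
opening: 0.0173
finger_force: 30.0
clock: 17.35
ee_pos: [0.5586, -0.0557, 0.1188]
orientation: [-3.136, 0.147, -0.007]
ft_force: [7.0, 11.4, -6.2]
opening: 0.0173
finger_force: 30.0
clock: 17.55
ee_pos: [0.5418, -0.0439, 0.1189]
orientation: [3.136, -0.143, 0.012]
ft_force: [7.7, 0.5, -10.0]
opening: 0.0168
finger_force: 30.0
clock: 17.75
ee_pos: [0.5367, -0.0211, 0.1188]
orientation: [3.135, -0.142, 0.002]
ft_force: [2.5, -4.7, -8.0]
opening: 0.0175
finger_force: 30.0
clock: 18.15
ee_pos: [0.5512, -0.0005, 0.1188]
orientation: [-3.138, 0.142, -0.002]
ft_force: [3.5, -0.1, -6.5]
opening: 0.0171
finger_force: 30.0
top arm 77 41.29412797145586
red 6 [0.65414491 0.18356713 0.06291558]
wrist arm 3130 -75.63044780317266
red 0 
[ 1.8250e+01  5.5110e-01 -5.0000e-04  1.1880e-01  3.6551e+00  1.0618e+00
 -7.1977e+00]
```

```bash
python3 - <<'E'
from h import *
P=np.array([[.5505,-.0010],[.5597,.0028],[.5741,.0025],[.5918,-.0104],[.5953,-.0346],[.5802,-.0532],[.5586,-.0557],[.5418,-.0439],[.5367,-.0211],[.5512,-.0005]])
A=np.c_[2*P,np.ones(len(P))]; s=np.linalg.lstsq(A,(P**2).sum(1),rcond=None)[0]; print("centre",s[:2],"R",np.sqrt(s[2]+s[:2]@s[:2]))
a=cv2.imread("pics/c1top.png")[140:220,170:250]; b=cv2.imread("pics/a1.png")[140:220,170:250]
cv2.imwrite("pics/c1b.png",cv2.resize(np.hstack([b,a]),None,fx=5,fy=5,interpolation=cv2.INTER_CUBIC))
E
```

```text
centre [ 0.56632947 -0.02654512] R 0.030093376780716167
```

View pics/c1b.png

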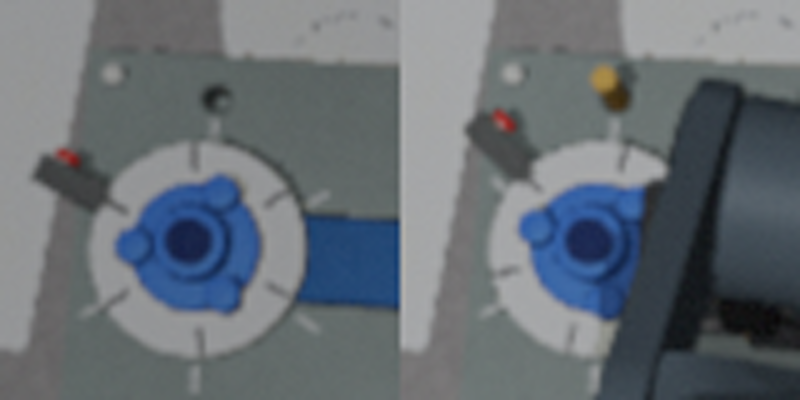

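Picture: the arm and buffer moved from (70,170) to (500,135) (right half), and the pin stands at (605,85). About 20° has been done and roughly 30° remain. Second turn.

```bash

python3 -m handwheel '[{"claw":255,"delta_pos":[0.011,-0.0051,0.0005],"twist":0},{"claw":255,"delta_pos":[0.0117,-0.0002,0],"twist":0},{"claw":255,"delta_pos":[0.0109,0.0042,0],"twist":0},{"claw":255,"delta_pos":[0.0085,0.0081,0],"twist":0}]'
python3 -m handwheel '[{"claw":255,"delta_pos":[0.0047,0.0107,0],"twist":0},{"claw":255,"delta_pos":[0.0002,0.0117,0],"twist":0},{"claw":255,"delta_pos":[-0.0042,0.0109,0],"twist":0},{"claw":255,"delta_pos":[-0.0081,0.0085,0],"twist":0}]'
python3 -m handwheel '[{"claw":255,"delta_pos":[-0.0107,0.0047,0],"twist":0},{"claw":255,"delta_pos":[-0.0117,0.0002,0],"twist":0},{"claw":255,"delta_pos":[-0.0109,-0.0042,0],"twist":0},{"claw":255,"delta_pos":[-0.0085,-0.0081,0],"twist":0}]'
python3 -m handwheel '[{"claw":255,"delta_pos":[-0.0047,-0.0107,0],"twist":0},{"claw":255,"delta_pos":[-0.0002,-0.0117,0],"twist":0},{"claw":255,"delta_pos":[0.0042,-0.0109,0],"twist":0},{"claw":255,"delta_pos":[0.0081,-0.0085,0],"twist":0},{"claw":255,"delta_pos":[0,0,0],"twist":0},{"claw":255,"delta_pos":[0,0,0],"twist":0}]'
python3 - <<'E'
from h import *
p=grab_frame("top"); w=cloud(p); z=w[...,2]; C=np.array([.5791,.1314]);X=np.array([.9959,-.0908]);Y=np.array([.0908,.9959])
hsv=cv2.cvtColor(p["frame"],cv2.COLOR_RGB2HSV); red=((hsv[...,0]<8)|(hsv[...,0]>172))&(hsv[...,1]>120)&(hsv[...,2]>50)
q=w[red&(z>.04)&(z<.08)]; rr=np.linalg.norm(q[:,:2]-C,axis=1); q=q[(rr>.06)&(rr<.12)]; print("red",len(q),q.mean(0) if len(q) else"")
save(p,"c2top")
s=grab_frame("scene"); save(s,"c2scene"); 
a=p["frame"][140:220,170:250,::-1]; pr=np.array(proj(s,[.65,.16,.06])).astype(int); print(pr); b=s["frame"][pr[1]-40:pr[1]+40,pr[0]-40:pr[0]+40,::-1]
cv2.imwrite("pics/c2.png",cv2.resize(np.hstack([a,b]),None,fx=5,fy=5,interpolation=cv2.INTER_CUBIC))
o=get_obs(); print(np.round(np.r_[o["clock"],o["ee_pos"],o["ft_force"]],4))
E
```

```text
clock: 18.65
ee_pos: [0.5918, -0.0103, 0.1187]
orientation: [-3.136, 0.141, 0.003]
ft_force: [-5.1, 2.3, 1.9]
opening: 0.0174
finger_force: 30.0
clock: 19.05
ee_pos: [0.5811, -0.0528, 0.1187]
orientation: [-3.136, 0.145, -0.002]
ft_force: [-0.5, 9.9, 1.7]
opening: 0.0169
finger_force: 30.0
clock: 19.45
ee_pos: [0.5423, -0.0444, 0.1188]
orientation: [3.135, -0.143, 0.011]
ft_force: [4.2, -2.5, -6.5]
opening: 0.0171
finger_force: 30.0
clock: 20.05
ee_pos: [0.5524, 0.0003, 0.1188]
orientation: [-3.138, 0.141, -0.005]
ft_force: [5.0, -0.2, -2.5]
opening: 0.017
finger_force: 30.0
red 9 [0.664507  0.1573738 0.0680395]
[329 227]
[ 2.0150e+01  5.5220e-01  1.0000e-04  1.1880e-01  4.3609e+00  5.5860e-01
 -3.7926e+00]
```

View pics/c2.png

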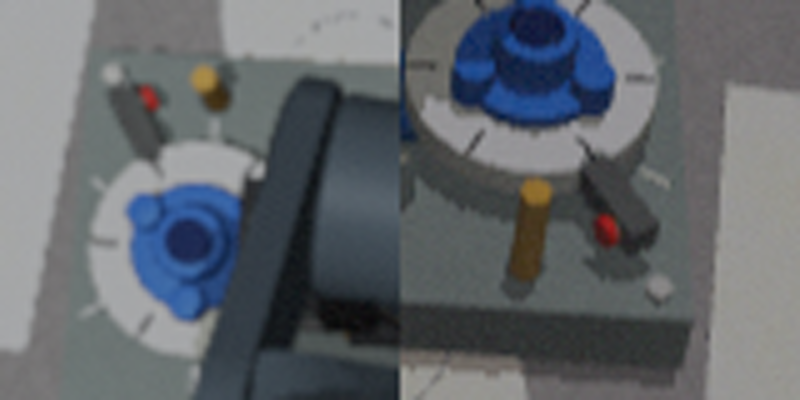

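The table is now about 22° from the pin with a ~20 mm gap: red at (150,97) and pin at (207,80) in the top view. Another half turn, then slow steps with force readings.

```bash

python3 -m handwheel '[{"claw":255,"delta_pos":[0.0107,-0.0047,0],"twist":0},{"claw":255,"delta_pos":[0.0117,-0.0002,0],"twist":0},{"claw":255,"delta_pos":[0.0109,0.0042,0],"twist":0},{"claw":255,"delta_pos":[0.0085,0.0081,0],"twist":0}]' | grep -E "pos|ft"
python3 -m handwheel '[{"claw":255,"delta_pos":[0.0047,0.0107,0],"twist":0},{"claw":255,"delta_pos":[0.0002,0.0117,0],"twist":0},{"claw":255,"delta_pos":[-0.0042,0.0109,0],"twist":0}]'| grep -E "pos|ft"
python3 -m handwheel '[{"claw":255,"delta_pos":[0,0,0],"twist":0},{"claw":255,"delta_pos":[0,0,0],"twist":0}]'| grep -E "pos|ft"
python3 - <<'E'
from h import *
p=grab_frame("top"); w=cloud(p); z=w[...,2]; C=np.array([.5791,.1314]);X=np.array([.9959,-.0908]);Y=np.array([.0908,.9959])
hsv=cv2.cvtColor(p["frame"],cv2.COLOR_RGB2HSV); red=((hsv[...,0]<8)|(hsv[...,0]>172))&(hsv[...,1]>120)&(hsv[...,2]>50)
q=w[red&(z>.04)&(z<.08)]; rr=np.linalg.norm(q[:,:2]-C,axis=1); q=q[(rr>.06)&(rr<.12)]; m=q.mean(0)[:2]-C; print("red",len(q),np.degrees(np.arctan2(m@Y,m@X)),np.linalg.norm(m))
f=np.radians(-125+22.5*7+5.625*np.arange(33)); P=np.round(30*np.c_[np.cos(f),np.sin(f)],1); print(np.round(np.diff(P,axis=0),1).tolist())
E
```

```text
ee_pos: [0.5908, -0.009, 0.1187]
ft_force: [-1.9, 4.5, 2.4]
ee_pos: [0.5908, -0.0439, 0.1187]
ft_force: [1.7, 4.5, 1.4]
ee_pos: [0.5893, -0.0456, 0.1187]
ft_force: [0.1, -1.6, 0.1]
red 10 14.423923347455021 0.09036848413926088
[[-1.7, 2.4], [-1.9, 2.2], [-2.2, 2.1], [-2.3, 1.8], [-2.5, 1.5], [-2.6, 1.4], [-2.8, 1.0], [-2.8, 0.8], [-2.9, 0.5], [-2.9, 0.2], [-3.0, -0.1], [-2.9, -0.4], [-2.9, -0.6], [-2.8, -0.9], [-2.7, -1.2], [-2.5, -1.5], [-2.4, -1.7], [-2.2, -1.9], [-2.1, -2.2], [-1.8, -2.3], [-1.5, -2.5], [-1.4, -2.6], [-1.0, -2.8], [-0.8, -2.8], [-0.5, -2.9], [-0.2, -2.9], [0.1, -3.0], [0.4, -2.9], [0.6, -2.9], [0.9, -2.8], [1.2, -2.7], [1.5, -2.5]]
```

```bash
m(){ grep -E "ee_pos|ft_" | tr '\n' ' '; echo; }
python3 -m handwheel '[{"claw":255,"delta_pos":[-0.0017,0.0024,0],"twist":0},{"claw":255,"delta_pos":[-0.0019,0.0022,0],"twist":0}]'|m
python3 -m handwheel '[{"claw":255,"delta_pos":[-0.0022,0.0021,0],"twist":0}]'|m
python3 -m handwheel '[{"claw":255,"delta_pos":[-0.0023,0.0018,0],"twist":0}]'|m
python3 -m handwheel '[{"claw":255,"delta_pos":[-0.0025,0.0015,0],"twist":0}]'|m
python3 -m handwheel '[{"claw":255,"delta_pos":[-0.0026,0.0014,0],"twist":0}]'|m
python3 -m handwheel '[{"claw":255,"delta_pos":[-0.0028,0.0010,0],"twist":0}]'|m
python3 -m handwheel '[{"claw":255,"delta_pos":[-0.0028,0.0008,0],"twist":0}]'|m
python3 -m handwheel '[{"claw":255,"delta_pos":[-0.0029,0.0005,0],"twist":0}]'|m
python3 -m handwheel '[{"claw":255,"delta_pos":[-0.0029,0.0002,0],"twist":0}]'|m
python3 -m handwheel '[{"claw":255,"delta_pos":[-0.0030,-0.0001,0],"twist":0}]'|m
python3 -m handwheel '[{"claw":255,"delta_pos":[-0.0029,-0.0004,0],"twist":0}]'|m
python3 -m handwheel '[{"claw":255,"delta_pos":[-0.0029,-0.0006,0],"twist":0}]'|m
python3 - <<'E'
from h import *
p=grab_frame("top"); w=cloud(p); z=w[...,2]; C=np.array([.5791,.1314]);X=np.array([.9959,-.0908]);Y=np.array([.0908,.9959])
hsv=cv2.cvtColor(p["frame"],cv2.COLOR_RGB2HSV); red=((hsv[...,0]<8)|(hsv[...,0]>172))&(hsv[...,1]>120)&(hsv[...,2]>50)
q=w[red&(z>.04)&(z<.08)]; rr=np.linalg.norm(q[:,:2]-C,axis=1); q=q[(rr>.06)&(rr<.12)]; m=q.mean(0)[:2]-C; print("red",len(q),np.degrees(np.arctan2(m@Y,m@X)),np.linalg.norm(m))
s=grab_frame("scene"); r=s["frame"][230-33:230+33,325-40:325+40,::-1]; cv2.imwrite("pics/c3.png",cv2.resize(r,None,fx=7,fy=7,interpolation=cv2.INTER_CUBIC))
E
```

```text
ee_pos: [0.5865, -0.0485, 0.1188] ft_force: [3.4, 1.7, -1.0] 
ee_pos: [0.5839, -0.0507, 0.1188] ft_force: [4.0, 2.3, -0.9] 
ee_pos: [0.5811, -0.0525, 0.1187] ft_force: [4.0, 2.3, 0.3] 
ee_pos: [0.5782, -0.0539, 0.1187] ft_force: [4.5, 2.2, -0.2] 
ee_pos: [0.5753, -0.055, 0.1187] ft_force: [3.2, 2.4, 0.4] 
ee_pos: [0.5724, -0.0558, 0.1187] ft_force: [3.6, 1.5, 1.2] 
ee_pos: [0.5694, -0.0562, 0.1187] ft_force: [3.6, 2.4, 1.8] 
ee_pos: [0.5665, -0.0564, 0.1187] ft_force: [3.2, 2.2, 1.8] 
ee_pos: [0.5637, -0.0563, 0.1187] ft_force: [4.9, 3.3, 1.5] 
ee_pos: [0.5609, -0.056, 0.1187] ft_force: [5.0, 4.1, 0.8] 
ee_pos: [0.5582, -0.0553, 0.1187] ft_force: [4.4, 2.5, 0.5] 
ee_pos: [0.5556, -0.0545, 0.1187] ft_force: [4.9, 2.8, -0.6] 
red 8 10.66864283808738 0.0904657126870267
```

View pics/c3.png

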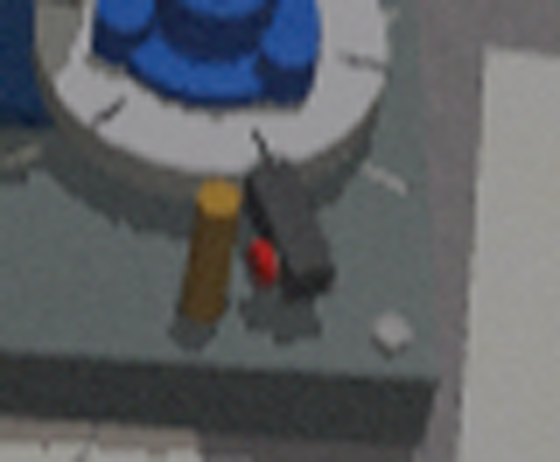

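The scene view shows the red buffer (262,260) still about 6-7 mm from the pin (215,250). Steady drag is about 3.6 N. On in slow steps.

```bash
cat > f.py <<'E'
import sys,re,math
t=sys.stdin.read(); g=lambda k:[float(v) for v in re.search(k+r": \[(.*?)\]",t).group(1).split(",")]
p,f=g("ee_pos"),g("ft_force"); a=math.atan2(p[1]+.0265,p[0]-.5663)
print("ang %.1f R %.1f drag %.2f rad %.2f z %.1f"%(math.degrees(a),1e3*math.hypot(p[1]+.0265,p[0]-.5663),-(f[0]*math.sin(a)-f[1]*math.cos(a)),f[0]*math.cos(a)+f[1]*math.sin(a),f[2]))
E
m(){ python3 f.py; }
python3 -m handwheel '[{"claw":255,"delta_pos":[-0.0028,-0.0009,0],"twist":0}]'|m
python3 -m handwheel '[{"claw":255,"delta_pos":[-0.0027,-0.0012,0],"twist":0}]'|m
python3 -m handwheel '[{"claw":255,"delta_pos":[-0.0025,-0.0015,0],"twist":0}]'|m
python3 -m handwheel '[{"claw":255,"delta_pos":[-0.0024,-0.0017,0],"twist":0}]'|m
python3 -m handwheel '[{"claw":255,"delta_pos":[-0.0022,-0.0019,0],"twist":0}]'|m
python3 -m handwheel '[{"claw":255,"delta_pos":[-0.0021,-0.0022,0],"twist":0}]'|m
python3 -m handwheel '[{"claw":255,"delta_pos":[-0.0018,-0.0023,0],"twist":0}]'|m
python3 -m handwheel '[{"claw":255,"delta_pos":[-0.0015,-0.0025,0],"twist":0}]'|m
python3 -m handwheel '[{"claw":255,"delta_pos":[-0.0014,-0.0026,0],"twist":0}]'|m
```

```text
ang -115.5 R 29.9 drag 3.50 rad -5.66 z -0.1
ang -121.1 R 30.0 drag 4.84 rad -6.31 z -0.4
ang -126.4 R 30.0 drag 3.45 rad -4.41 z -1.5
ang -131.5 R 29.9 drag 3.21 rad -4.97 z -1.0
ang -136.8 R 29.9 drag 4.18 rad -4.30 z -0.6
ang -142.2 R 30.0 drag 4.33 rad -4.11 z -1.0
ang -147.5 R 30.0 drag 3.92 rad -3.55 z -1.7
ang -152.9 R 29.9 drag 4.59 rad -2.82 z -0.8
ang -158.3 R 30.0 drag 3.65 rad -3.50 z -1.1
```

```bash
m(){ python3 f.py; }
python3 -m handwheel '[{"claw":255,"delta_pos":[-0.0010,-0.0028,0],"twist":0}]'|m
python3 -m handwheel '[{"claw":255,"delta_pos":[-0.0008,-0.0028,0],"twist":0}]'|m
python3 -m handwheel '[{"claw":255,"delta_pos":[-0.0005,-0.0029,0],"twist":0}]'|m
```

```text
ang -163.9 R 30.0 drag 3.54 rad -3.25 z -0.5
ang -169.3 R 30.0 drag 4.42 rad -2.93 z -0.4
ang -174.8 R 30.0 drag 3.97 rad -2.85 z 0.1
```

```bash
python3 - <<'E'
from h import *
for k in range(2):
    p=grab_frame("top"); w=cloud(p); z=w[...,2]; C=np.array([.5791,.1314]);X=np.array([.9959,-.0908]);Y=np.array([.0908,.9959])
    hsv=cv2.cvtColor(p["frame"],cv2.COLOR_RGB2HSV); red=((hsv[...,0]<8)|(hsv[...,0]>172))&(hsv[...,1]>120)&(hsv[...,2]>50)
    q=w[red&(z>.04)&(z<.08)]; rr=np.linalg.norm(q[:,:2]-C,axis=1); q=q[(rr>.06)&(rr<.12)]; m=q.mean(0)[:2]-C; print("red",len(q),np.degrees(np.arctan2(m@Y,m@X)),np.linalg.norm(m))
E
```

```text
red 9 8.437622679629792 0.091927974675772
red 8 8.568845617816296 0.09253320801712003
```

```bash
m(){ python3 f.py; }
python3 -m handwheel '[{"claw":255,"delta_pos":[-0.0002,-0.0029,0],"twist":0}]'|m
python3 -m handwheel '[{"claw":255,"delta_pos":[0.0001,-0.0030,0],"twist":0}]'|m
python3 -m handwheel '[{"claw":255,"delta_pos":[0.0004,-0.0029,0],"twist":0}]'|m
```

```text
ang 179.6 R 30.0 drag 3.28 rad -3.72 z 0.4
ang 173.7 R 30.1 drag 4.52 rad -3.72 z 1.2
ang 168.1 R 30.0 drag 4.43 rad -4.20 z 1.4
```

```bash
m(){ python3 f.py; }
python3 -m handwheel '[{"claw":255,"delta_pos":[0.0006,-0.0029,0],"twist":0}]'|m
python3 -m handwheel '[{"claw":255,"delta_pos":[0.0009,-0.0028,0],"twist":0}]'|m
```

```text
ang 162.6 R 30.1 drag 4.17 rad -3.40 z 2.0
ang 157.3 R 30.0 drag 3.40 rad -4.57 z 2.0
```

```bash
m(){ python3 f.py; }
python3 -m handwheel '[{"claw":255,"delta_pos":[0.0012,-0.0027,0],"twist":0}]'|m
python3 -m handwheel '[{"claw":255,"delta_pos":[0.0015,-0.0025,0],"twist":0}]'|m
python3 -c "
import numpy as np
f=np.radians(90-(-55)+5.625*np.arange(14)-0);f=np.radians(-125+22.5*7+5.625*32-0+5.625*np.arange(20));P=np.round(30*np.c_[np.cos(f),np.sin(f)],1);print(np.degrees(f[0]),np.round(np.diff(P,axis=0),1).tolist())"
```

```text
ang 151.9 R 30.2 drag 4.42 rad -3.83 z 2.7
ang 146.8 R 30.1 drag 3.53 rad -4.10 z 2.8
212.5 [[1.7, -2.4], [1.9, -2.2], [2.2, -2.1], [2.3, -1.8], [2.5, -1.5], [2.6, -1.4], [2.8, -1.0], [2.8, -0.8], [2.9, -0.5], [2.9, -0.2], [3.0, 0.1], [2.9, 0.4], [2.9, 0.6], [2.8, 0.9], [2.7, 1.2], [2.5, 1.5], [2.4, 1.7], [2.2, 1.9], [2.1, 2.2]]
```

```bash
m(){ python3 f.py; }
cat > r.py <<'E'
from h import *
p=grab_frame("top"); w=cloud(p); z=w[...,2]; C=np.array([.5791,.1314]);X=np.array([.9959,-.0908]);Y=np.array([.0908,.9959])
hsv=cv2.cvtColor(p["frame"],cv2.COLOR_RGB2HSV); red=((hsv[...,0]<8)|(hsv[...,0]>172))&(hsv[...,1]>120)&(hsv[...,2]>50)
q=w[red&(z>.04)&(z<.08)]; rr=np.linalg.norm(q[:,:2]-C,axis=1); q=q[(rr>.06)&(rr<.12)]; m=q.mean(0)[:2]-C; print("red",len(q),np.degrees(np.arctan2(m@Y,m@X)))
# scene gap at z=.061: row through the red blob, pin pixels (gold) vs red pixels
s=grab_frame("scene"); hsv=cv2.cvtColor(s["frame"],cv2.COLOR_RGB2HSV)
c=proj(s,[.668,.135,.061]).astype(int); h=hsv[c[1]-14:c[1]+14,c[0]-22:c[0]+26]
rd=((h[...,0]<7)|(h[...,0]>172))&(h[...,1]>130)&(h[...,2]>50); gd=(h[...,0]>=9)&(h[...,0]<28)&(h[...,1]>110)
for a,b in zip(gd,rd): print("".join("R" if y else "G" if x else "." for x,y in zip(a,b)))
E
python3 r.py
```

```text
red 7 6.148239914411278
................................................
................................................
................................................
................................................
................GGGGG...........................
................GGGGGG..........................
...............GGGGGGG..........................
...............GGGGGGG..........................
................GGGGGG..........................
...............GGGGGG...........................
...............GGGGGG...........................
...............GGGGGG...........................
...............GGGGGGRR.........................
...............GGGGGGRR.........................
...............GGGGG.RR.........................
...............GGGGGGRR.........................
...............GGGGG.RRR........................
..............GGGGGG.RRR........................
..............GGGGGG.RR.........................
..............GGGGG.............................
..............GGGGGG............................
..............GGGGGG............................
...............GGGGG............................
................GG..............................
................................................
................................................
................................................
................................................
```

The buffer is almost touching in the scene image. Half steps from here.

```bash
m(){ python3 f.py; }
python3 -m handwheel '[{"claw":255,"delta_pos":[0.0008,-0.0012,0],"twist":0}]'|m
python3 -m handwheel '[{"claw":255,"delta_pos":[0.0009,-0.0012,0],"twist":0}]'|m
python3 -m handwheel '[{"claw":255,"delta_pos":[0.0009,-0.0011,0],"twist":0}]'|m
python3 -m handwheel '[{"claw":255,"delta_pos":[0.0010,-0.0011,0],"twist":0}]'|m
```

```text
ang 143.5 R 30.1 drag 4.45 rad -3.91 z 2.8
ang 140.9 R 30.1 drag 4.64 rad -3.64 z 3.5
ang 138.5 R 30.2 drag 4.95 rad -3.31 z 4.9
ang 135.8 R 30.1 drag 4.52 rad -4.25 z 4.2
```

```bash
m(){ python3 f.py; }
python3 -m handwheel '[{"claw":255,"delta_pos":[0.0011,-0.0011,0],"twist":0}]'|m
python3 -m handwheel '[{"claw":255,"delta_pos":[0.0011,-0.0010,0],"twist":0}]'|m
```

```text
ang 133.1 R 30.1 drag 4.55 rad -3.55 z 5.3
ang 130.6 R 30.1 drag 4.03 rad -3.79 z 4.8
```

```bash
m(){ python3 f.py; }
python3 -m handwheel '[{"claw":255,"delta_pos":[0.0011,-0.0009,0],"twist":0}]'|m
python3 -m handwheel '[{"claw":255,"delta_pos":[0.0012,-0.0009,0],"twist":0}]'|m
python3 -m handwheel '[{"claw":255,"delta_pos":[0.0012,-0.0008,0],"twist":0}]'|m
```

```text
ang 128.1 R 30.1 drag 4.02 rad -3.83 z 4.3
ang 125.6 R 30.2 drag 4.71 rad -4.87 z 5.7
ang 123.1 R 30.2 drag 5.31 rad -3.94 z 6.2
```

```bash
m(){ python3 f.py; }
python3 -m handwheel '[{"claw":255,"delta_pos":[0.0013,-0.0007,0],"twist":0}]'|m
python3 -m handwheel '[{"claw":255,"delta_pos":[0.0013,-0.0007,0],"twist":0}]'|m
```

```text
ang 120.9 R 30.2 drag 5.36 rad -3.32 z 5.6
ang 118.5 R 30.2 drag 5.25 rad -4.43 z 6.0
```

```bash
m(){ python3 f.py; }
python3 -m handwheel '[{"claw":255,"delta_pos":[0.0014,-0.0005,0],"twist":0}]'|m
python3 -m handwheel '[{"claw":255,"delta_pos":[0.0014,-0.0005,0],"twist":0}]'|m
```

```text
ang 116.4 R 30.1 drag 5.14 rad -2.47 z 7.2
ang 114.0 R 30.2 drag 4.87 rad -2.32 z 8.9
```

```bash
python3 r.py; python3 -c "
from h import *
o=get_obs();print(np.round(np.r_[o['clock'],o['ee_pos'],o['ft_force'],o['wrist_torque']],3))"
```

```text
red 10 5.189955626398345
................................................
................................................
................................................
................................................
...............GGGG.............................
..............GGGGGG............................
..............GGGGGG............................
..............GGGGGG............................
..............GGGGGG............................
..............GGGGGG............................
..............GGGGGG............................
..............GGGGGG............................
..............GGGGGGRR..........................
..............GGGGGGRRR.........................
..............GGGGGGRR..........................
..............GGGGGGRRR.........................
..............GGGGGGRRR.........................
..............GGGGGGRRR.........................
..............GGGGGGRR..........................
..............GGGGG.............................
..............GGGGG.............................
..............GGGGG.............................
..............GGGGG.............................
................GG..............................
................................................
................................................
................................................
................................................
[ 2.600e+01  5.540e-01  1.000e-03  1.190e-01 -3.617e+00 -4.992e+00
  7.855e+00 -7.860e-01  5.490e-01  3.000e-03]
```

```bash
m(){ python3 f.py; }
python3 -m handwheel '[{"claw":255,"delta_pos":[0.0014,-0.0004,-0.0004],"twist":0}]'|m
python3 -m handwheel '[{"claw":255,"delta_pos":[0.0014,-0.0004,0],"twist":0}]'|m
python3 -m handwheel '[{"claw":255,"delta_pos":[0.0015,-0.0003,0],"twist":0}]'|m
```

```text
ang 112.4 R 30.2 drag 5.76 rad -4.01 z 4.8
ang 110.2 R 30.2 drag 5.81 rad -2.77 z 7.7
ang 108.0 R 30.2 drag 6.88 rad -1.13 z 9.0
```

```bash
m(){ python3 f.py; }
python3 -m handwheel '[{"claw":255,"delta_pos":[0.0015,-0.0002,0],"twist":0}]'|m
python3 -c "
from h import *
for i in range(4):
  o=get_obs();p,f=o['ee_pos'],o['ft_force'];a=np.arctan2(p[1]+.0265,p[0]-.5663);print(np.degrees(a),-(f[0]*np.sin(a)-f[1]*np.cos(a)),f[0]*np.cos(a)+f[1]*np.sin(a),f[2]);grab_frame('top')"
```

```text
ang 105.6 R 30.2 drag 7.35 rad -1.79 z 8.5
105.61119846603304 7.380984603007888 -1.8097380652017743 8.458083113032055
105.14908132754331 6.269413979410116 -1.3349616087415455 7.845979021817776
105.19358964845857 6.738692959938703 -2.6575119575867303 8.398562365916986
105.16949567092719 5.644897628564826 -1.8717106860302304 8.341981831462489
```

```bash
m(){ python3 f.py; }
python3 -m handwheel '[{"claw":255,"delta_pos":[0.0015,-0.0001,0],"twist":0}]'|m
python3 -m handwheel '[{"claw":255,"delta_pos":[0,0,0],"twist":0}]'|m
```

```text
ang 103.6 R 30.1 drag 5.48 rad -0.11 z 9.7
ang 103.0 R 30.2 drag 7.45 rad -1.15 z 9.6
```

```bash
m(){ python3 f.py; }
python3 -m handwheel '[{"claw":255,"delta_pos":[0.0012,-0.0001,0],"twist":0}]'|m
python3 -m handwheel '[{"claw":255,"delta_pos":[0,0,0],"twist":0}]'|m
```

```text
ang 101.9 R 30.1 drag 7.05 rad -0.46 z 9.5
ang 101.3 R 30.2 drag 7.28 rad -0.18 z 8.4
```

Drag is about 7.2 N against a 4.1 N baseline, a rise of about 3.1 N, so roughly 21 N on the pin. Releasing and backing off.

```bash

python3 -m handwheel '[{"claw":140,"delta_pos":[0,0,0],"twist":0},{"claw":140,"delta_pos":[0,0,0],"twist":0},{"claw":140,"delta_pos":[0,0,0],"twist":0},{"claw":140,"delta_pos":[0,0,0],"twist":0},{"claw":140,"delta_pos":[0,0,0],"twist":0}]'
python3 -m handwheel '[{"claw":140,"delta_pos":[0,0,-0.02],"twist":0},{"claw":140,"delta_pos":[0,0,-0.03],"twist":0},{"claw":140,"delta_pos":[0,0,-0.04],"twist":0},{"claw":140,"delta_pos":[0,0,-0.01],"twist":0},{"claw":140,"delta_pos":[0,0,0],"twist":0},{"claw":140,"delta_pos":[0,0,0],"twist":0}]'
python3 r.py
python3 - <<'E'
from h import *
p=grab_frame("wrist"); w=cloud(p); z=w[...,2]
q=w[(z>.127)&(z<.14)&(abs(w[...,0]-.565)<.05)&(abs(w[...,1]+.028)<.05)]; m=q.mean(0)[:2]-[.5656,-.0274]; print("handle",len(q),q.mean(0),np.degrees(np.arctan2(m[1],m[0])))
q=w[(z>.088)&(z<.1)&(abs(w[...,0]-.669)<.02)&(abs(w[...,1]-.123)<.02)]; print("pin",len(q),q.mean(0) if len(q) else "")
E
```

```text
clock: 27.5
ee_pos: [0.5661, 0.003, 0.1187]
orientation: [-3.138, 0.141, 0.001]
ft_force: [-0.4, 0.2, 0.0]
opening: 0.0381
finger_force: 0.0
clock: 28.1
ee_pos: [0.5655, 0.003, 0.218]
orientation: [-3.138, 0.142, 0.003]
ft_force: [0.2, 1.0, -0.3]
opening: 0.0389
finger_force: 0.0
red 10 5.0595609500766665
................................................
................................................
................................................
................................................
...............GGGG.............................
..............GGGGGG............................
..............GGGGGG............................
..............GGGGGG............................
..............GGGGGG............................
..............GGGGGG............................
..............GGGGGG............................
..............GGGGGG............................
..............GGGGGGRR..........................
..............GGGGG.RR..........................
..............GGGGG.RRR.........................
..............GGGGGGRRR.........................
..............GGGGGGRRR.........................
..............GGGGG.RRR.........................
...............GGGG.RR..........................
..............GGGGG.............................
..............GGGGG.............................
..............GGGGG.............................
...............GGGG.............................
................GG..............................
................................................
................................................
................................................
................................................
handle 333 [0.55939914 0.00150463 0.13247834] 102.10803841811519
pin 257 [0.6694011  0.11704008 0.09473754]
```

```bash
python3 -c "
from bench import *
print(job_done())"
```

```text
the job is handed in; nothing more can be done
None
```

The pin is home in the stop hole, and I wound the table round until its buffer bore on the pin at roughly 20 N (estimated from a 3 N rise in crank drag). I then let go, backed off and handed the job in at about 28 s of the 72 s; no verdict came back.

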